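# Tip shortbread from the flap-front caddy into the dish

### The arm

A 6-joint arm with a two-finger parallel gripper is mounted at the origin on the work surface. World frame = base frame: x ahead of the robot, y to its left, z up, the work surface at z = 0. Lengths are in m, angles in rad, forces in N, time in s.
With the tool pointing down it reaches from about 0.25 to 0.775 m from the base axis. Payload 4 kg.
Tool frame: the origin (TCP) lies on the centre line of the jaws, within the pads' length; the fingertips stand 17 mm ahead of it and the grasp point (between the pads) lies 2 mm behind it; z points along the fingers, y is the line along which they close (so a half turn about z gives the same grasp; the last joint's range is limited). The gripper opens to 94 mm and grips with 3 to 60 N. Pads are 16 mm wide; open, the fingers measure 119 mm over their backs; the gripper's body (75 mm by 177 mm) begins 78 mm behind the grasp point.
Start: joints at [-1.27, 0.087, 1.371, -0, 1.684, -0.103], TCP at [0.216, -0.506, 0.223] pointing down, gripper open.
Joint ranges: [-3.1, 3.1], [-0.76, 2.03], [0.27, 2.55], [-1.08, 4.22], [0.17, 2.65], [-2.57, 2.57]. Speed limits (rad/s): [2.79, 2.79, 3.14, 3.14, 3.14, 3.14].

### API

Orientations are given as [roll, pitch, yaw] about the fixed x, y, z axes, in that order (R = Rz(yaw) Ry(pitch) Rx(roll)).
In Python, from bench import robot gives the robot as it stands.
- The arm moves only by the tool servo_tool, never from a script. Its argument "plan" is a list of rows, each a list of 7 numbers: the shift along the tool's x, y, z normalised to -1 to 1, where 1 is 0.1 m, then the turn, a rotation vector about the tool's x, y, z normalised to -1 to 1, where 1 is pi/2 rad, then the finger opening in mm, from 0 to 94. In form: [[x, y, z, ax, ay, az, gripper], ...]. A call has 1 to 12 rows; each row is the pose to reach, as a shift and turn from the pose commanded when the call began, along the tool's axes at that moment; what a row does not reach only later rows make up. A row lasts 1/12 s, in which the tool goes at most 41.7 mm and 7.16 degrees, less where a joint would pass 70% of its speed; a pose out of reach is approached as far as the arm can. A call with a number of a shift or a turn outside -1 to 1 is refused whole. A call with a gripper value outside its range is refused whole. The fingers move at their own pace and stop on an object; the grip force is fixed at half the most. Time passes only in rows, so rows that repeat a pose let the fingers close. It gives the time, the measured TCP pose, the force, the opening and the grip force at its end, in the units of the state.
- robot.get_obs(): the state, without advancing time (a new reading comes with each control period).
- robot.snapshot(name): name is "scene" or "side" or "wrist"; returns the picture (400x640x3 uint8, red, green, blue); there is no depth.
- robot.camera_params(name): a dict with "camera_matrix" (3x3 intrinsics, pixels), "rvec" (rotation vector, rad) and "tvec" (3), from world to camera coordinates, as OpenCV has them; the wrist camera has in their place "tool_from_camera" (4x4, takes a point from camera to tool coordinates, whose origin is the TCP and whose axes are the flange's). Camera axes: x right, y down, z forward; pixel columns grow to the right and rows downward; lengths in m; the calibration is good to about 2 mm. A picture is of the moment at which its call begins: read the wrist's pose just before it. camera_params takes no time and is no camera call.
- robot.close_job(): hands the job in; it is judged then, once.
Trained networks look in the newest picture that a camera, given by its name, has taken for a name from the list of things; names that differ only in an ending like _2 or _b are one class to them, and where a whole thing is asked for, a point or a joint stands for the part that bears it (a point fixed in the world has none). Each returns a list of dicts, best first, with "conf" (0 to 1); they miss things now and then, are a little off and sometimes report something else, mostly with a low value. They report only what shows in the picture. A call takes as long as a camera call. They do not tell look-alikes from the thing itself.
- robot.find_in(thing, camera): "extent" ([centre column, centre row, width, height] in pixels, round what is visible of it).
The state is a dict: "time": time; "joint_positions": joint angles; "qvel": joint speeds; "joint_torque": joint torques, N m; "tool_pos": TCP position; "ee_rot": TCP orientation; "wrist_force": force on the tool from outside, world axes, zero at the start; "wrist_torque": the same for the moment, N m; "width": finger opening in m; "finger_force": force on a finger pad.
Only numpy, scipy, OpenCV 4.12 (cv2) and the standard library are available. Lean on these libraries where they do the work, as an engineer would, in place of code of your own. Each camera call takes 0.05 s, during which the arm holds its last target. There are 200 camera calls.

### The job

Slide the round slate-blue dish up to the caddy so that it lies under the mouth, then push the caddy's wooden hoop from behind to tip the caddy just far enough (never past 45 degrees) that the flap swings open and all three shortbread fingers slide out and lie in the dish, clear of the caddy. Let the caddy settle back level with its flap shut; do not touch the shortbread, and leave the other things on the table where they are.

Things in the scene. Friction and masses are not known exactly. Their poses are not given: they have to be found in the camera images.
- stand: oak stand of the tip-up biscuit caddy, fixed. Origin at table height under its middle; -x points the way the caddy's mouth looks, y along the pivot, z up. Base plate 130 x 136 mm, 14 mm thick, from x = -55 to +75 mm; two cheeks at x = -55 to -35 mm, y = +-56 to +-66 mm, 91 mm tall, hold the pivot pins
- mouth (a point): middle of the lower lip of the caddy's mouth, moves with it. The sage-green caddy has a clear roof; level, it spans x = -67 to +63 mm, y = +-48 mm, z = 56 to 146 mm in the stand's frame (upper face of its floor at 64 mm). A wooden flap 94 mm wide, 76 mm tall hangs over its open front from a hinge along the top front edge
- caddy (a joint): tilt of the caddy about its front pivot, rad: 0 = level (resting on the stand), grows as its back rises and its mouth goes down, stop at 1.1. It weighs about 0.5 kg and falls back to level by itself when let go below about 0.9; a push of 2 to 5 N on the hoop tips it. The biscuits slide out somewhere between 0.2 and 0.5
- flap (a joint): opening of the flap relative to the caddy, rad: 0 = shut; it hangs freely, swings open by itself as the caddy tips, is pushed by the biscuits too, and falls shut when the caddy is level again
- handle (a point): middle of the cross bar of the wooden hoop on the caddy's roof, at its back; moves with it. Level, it lies at x = +55 mm, z = 188 mm in the stand's frame. The bar is 12 mm thick, 74 mm long, along the stand's y; 36 mm free height below it; nothing behind it (stand's +x side)
- pivot (a point): the caddy's pivot axis (along the stand's y), at x = -45 mm, z = 68 mm in the stand's frame; fixed
- landing (a point): a point on the table 160 mm before the stand's origin, in front of the mouth: with the dish's centre here (its near edge 5 mm from the stand's base) biscuits slide into it; 20 mm off in any direction still serves
- dish: loose round slate-blue dish of smooth glazed stoneware, 200 mm across at the rim (192 mm at the foot), 28 mm tall, wall 9 mm thick, floor 6 mm thick, 0.45 kg; it slides on the table when its rim is pushed. Origin at the centre of its underside, z up
- biscuit0: golden shortbread finger, 72 x 22 x 13 mm, about 22 g, in one layer inside the caddy at the start, its long side (its x axis) pointing to the mouth; origin at the centre of its underside
- biscuit1: golden shortbread finger, 72 x 22 x 13 mm, about 22 g, in one layer inside the caddy at the start, its long side (its x axis) pointing to the mouth; origin at the centre of its underside
- biscuit2: golden shortbread finger, 72 x 22 x 13 mm, about 22 g, in one layer inside the caddy at the start, its long side (its x axis) pointing to the mouth; origin at the centre of its underside
- teapot: bystander, to be left where it is: white ceramic teapot, 145 mm across, 190 mm tall to the top of its wooden hoop handle; origin at the centre of its underside
- mug: bystander, to be left where it is: glass mug, 76 mm across, 95 mm tall; origin at the centre of its underside
- tea_jar: bystander, to be left where it is: amber glass jar with a wooden cap, 72 mm across, 120 mm tall; origin at the centre of its underside
- jug: bystander, to be left where it is: blue ceramic mug, 68 mm across, 85 mm tall; origin at the centre of its underside
- candle: bystander, to be left where it is: terracotta-coloured candle, 72 mm across, 70 mm tall; origin at the centre of its underside
- tin: bystander, to be left where it is: yellow tin, 85 x 120 x 100 mm tall; origin at the centre of its underside
- spoon: bystander, to be left where it is: steel spoon with handle, 150 mm long, lying flat; origin under its middle
There are look-alikes about, which are no part of the job. What is shaped like the dish but turquoise is not meant.

How it is judged:
On the way:
1. the caddy is tipped (over 0.2 rad) with its flap open (over 0.1 rad) (value of joint caddy above 0.2 rad and value of joint flap above 0.1 rad), for 0.1 s.
At the end, for the whole second after the job is handed in: All three biscuits rest in the dish (centres within 88 mm of its axis, 0 to 50 mm above its underside), not touching caddy or stand; the dish rests flat on the table (raised under 6 mm, tilt under 0.05 rad); caddy level (under 0.05 rad), flap shut (under 0.15 rad) (horizontal distance between each of biscuit0, biscuit1, biscuit2 and dish below 0.088 m and z of biscuit0 in the frame of dish between 0 and 0.05 m and linear speed of each of biscuit0, biscuit1, biscuit2, dish below 0.02 m/s and contact force between each of biscuit0, biscuit1, biscuit2 and stand below 0.02 N and z of biscuit1 in the frame of dish between 0 and 0.05 m and z of biscuit2 in the frame of dish between 0 and 0.05 m and value of joint caddy below 0.05 rad and value of joint flap below 0.15 rad and height (world z) of dish below 0.006 m and angle between dish's own z axis and vertical below 0.05 rad).
It fails at once if the caddy is tipped past about 50 degrees (0.87 rad) (value of joint caddy above 0.87 rad).
It fails at once if the robot touches a biscuit (contact force between any of the fingers, the arm and biscuit0 above 0.3 N or contact force between any of the fingers, the arm and biscuit1 above 0.3 N or contact force between any of the fingers, the arm and biscuit2 above 0.3 N).
It fails at once if a bystander is shifted by more than 30 mm (distance of any of teapot, mug, tea_jar, jug, candle, tin, spoon from where it was at the start of the episode above 0.03 m).
It also fails if it takes over 64 s, if anything falls off the work surface, if the arm or the gripper's body presses on something with over 40 N, if the wrist force passes 120 N, or if a joint passes its speed limit or range.

## Working session

There is one attempt and no reset: what is moved stays moved. The work goes in short steps, Python scripts to look and compute and a tool call to move; the robot and the scene stay as the last step left them, time stands still between calls to the robot, and variables do not carry over. Pictures are saved under pics/ and viewed, at most 10 in all, crops included, and the job is handed in when it is done.

Besides the shell and the picture viewer there is one more tool, called after "Call:" as name([rows], argument=value, ...), one row to a line, values as JSON. servo_tool: Moves the arm, as the interface text tells. Scaled input: -1 to 1 covers 0.1 m each way for a shift and pi/2 rad each way for a turn. Its arguments: {"type":"object","properties":{"plan":{"type":"array","items":{"type":"array","items":{"type":"number"}}}},"required":["plan"]}

```bash
mkdir -p pics; cat > h.py <<'E'
import numpy as np, cv2
from bench import robot
def cam(n):
    p=robot.camera_params(n); R=cv2.Rodrigues(np.array(p["rvec"],float))[0]
    return np.array(p["camera_matrix"]),R,np.array(p["tvec"],float).reshape(3)
def ray(n,u,v,z):
    K,R,t=cam(n); d=R.T@np.linalg.inv(K)@np.array([u,v,1.]); c=-R.T@t
    return c+d*(z-c[2])/d[2]
def proj(n,P):
    K,R,t=cam(n); q=(R@np.atleast_2d(P).T).T+t; q=q@K.T; return q[:,:2]/q[:,2:]
def snap(n,f):
    im=robot.snapshot(n); cv2.imwrite(f"pics/{f}.png",im[:,:,::-1]); return im
E
python3 - <<'E'
from h import *
a=snap("scene","a"); b=snap("side","b")
cv2.imwrite("pics/ab.png",cv2.resize(np.vstack([a,b]),(480*1,600))[:,:,::-1])
for c in ("scene","side"):
  K,R,t=cam(c); print(c,-R.T@t, K[0,0])
  for n in ["stand","caddy","flap","handle","dish","teapot","mug","tea_jar","jug","candle","tin","spoon"]:
    print(n,[(np.round(d["extent"]).tolist(),round(d["conf"],2)) for d in robot.find_in(n,c)][:3])
print(robot.get_obs())
E
```

```text
scene [ 1.23432528 -0.92259806  1.40634283] 468.63146216208594
stand [([359.0, 190.0, 40.0, 58.0], 0.81), ([385.0, 263.0, 23.0, 38.0], 0.19)]
caddy [([356.0, 183.0, 40.0, 50.0], 0.7)]
flap [([356.0, 187.0, 43.0, 58.0], 0.27)]
handle [([354.0, 182.0, 42.0, 49.0], 0.8)]
dish [([224.0, 233.0, 51.0, 41.0], 0.97), ([308.0, 241.0, 52.0, 46.0], 0.91), ([354.0, 181.0, 43.0, 50.0], 0.55)]
teapot [([254.0, 323.0, 46.0, 68.0], 0.75)]
mug [([426.0, 196.0, 30.0, 33.0], 0.86)]
tea_jar [([384.0, 261.0, 21.0, 40.0], 0.68)]
jug [([413.0, 230.0, 18.0, 26.0], 0.71)]
candle [([350.0, 145.0, 18.0, 22.0], 0.86)]
tin [([397.0, 146.0, 34.0, 38.0], 0.67)]
spoon [([316.0, 186.0, 12.0, 30.0], 0.47)]
side [0.35566033 0.80755742 0.9345906 ] 373.538019431528
stand [([305.0, 254.0, 51.0, 72.0], 0.96)]
caddy [([304.0, 244.0, 44.0, 55.0], 0.83), ([306.0, 253.0, 49.0, 76.0], 0.72)]
flap []
handle []
dish [([402.0, 181.0, 49.0, 37.0], 0.88), ([328.0, 206.0, 58.0, 42.0], 0.62)]
teapot [([317.0, 126.0, 36.0, 53.0], 0.82), ([306.0, 254.0, 57.0, 75.0], 0.42)]
mug [([220.0, 293.0, 45.0, 41.0], 0.82)]
tea_jar [([241.0, 199.
[... 350 characters left out ...]
joint_positions': array([-1.27010714e+00,  8.72152846e-02,  1.37068591e+00, -4.39578505e-08,
        1.68356916e+00, -1.03082803e-01]), 'qvel': array([-4.44484000e-05, -3.41024728e-04,  1.87513917e-03,  6.05178931e-04,
        2.39094425e-03, -2.51217447e-03]), 'joint_torque': array([ 1.18749767e-04, -3.40038872e+01, -3.02596700e+01,  7.18372269e-02,
        2.36944790e-02, -5.29860358e-06]), 'tool_pos': array([ 0.21610379, -0.50580231,  0.22250467]), 'ee_rot': array([3.14147101e+00, 1.26279096e-05, 4.03771987e-01]), 'wrist_force': array([ 0.25813473, -0.49458667,  0.23368464]), 'wrist_torque': array([-0.03959162,  0.01755325, -0.00014983]), 'finger_force': 0.0, 'width': 0.09430713276115435}
```

View pics/a.png

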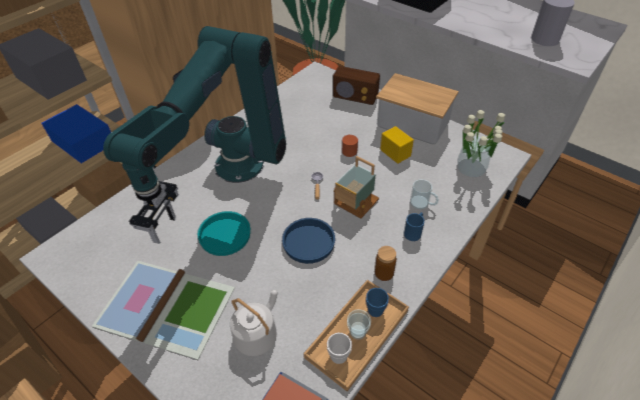

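View pics/b.png

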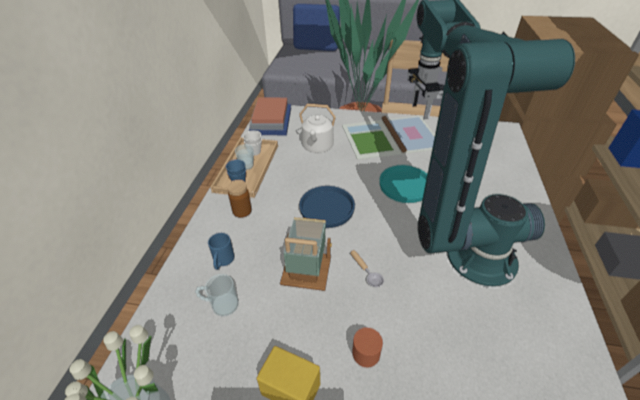

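Candidates for the dish: the turquoise one at scene (224,233), which is the look-alike, and the slate-blue one at (308,241), side (328,206), which is the one I want. The caddy is at scene (356,187), side (305,250). Next is a close crop of the pair for confirmation and corner picking.

```bash
python3 - <<'E'
from h import *
a=cv2.imread("pics/a.png"); b=cv2.imread("pics/b.png")
A=cv2.resize(a[150:275,275:400],(0,0),fx=3.2,fy=3.2,interpolation=cv2.INTER_CUBIC)
B=cv2.resize(b[175:300,265:390],(0,0),fx=3.2,fy=3.2,interpolation=cv2.INTER_CUBIC)
cv2.imwrite("pics/c.png",np.hstack([A,B]))
for n,im,(u,v) in (("scene",a,(308,241)),("side",b,(328,206))):
  h=cv2.cvtColor(im,cv2.COLOR_BGR2HSV); m=((h[...,0]>100)&(h[...,0]<120)&(h[...,1]>90)).astype(np.uint8)
  _,l,s,c=cv2.connectedComponentsWithStats(m); k=l[v,u]; print(s[k],c[k])
  pts=np.argwhere(l==k)[:,::-1]; hull=cv2.convexHull(pts.astype(np.int32)); e=cv2.fitEllipse(hull); print(e, ray(n,*e[0],0.02))
  x,y,w,hh=s[k][:4]; 
E
```

```text
[ 283  219   52   44 1815] [308.31900826 240.17741047]
((308.3719787597656, 240.08493041992188), (44.42298126220703, 51.70438003540039), 84.52740478515625) [ 0.51349391 -0.1414156   0.02      ]
[ 300  187   54   40 1602] [327.42009988 204.99563046]
((326.7130126953125, 206.0645751953125), (40.28444290161133, 53.96526336669922), 91.6356430053711) [ 0.51129866 -0.12772865  0.02      ]
```

View pics/c.png

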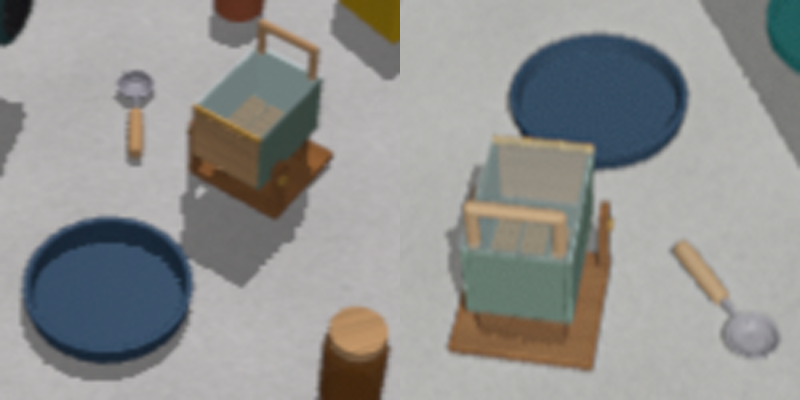

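```bash
cat > fit.py <<'E'
from h import *
from scipy.optimize import least_squares
S={"scene":((275,150),[(55,37,194,262,24),(55,-37,194,317,48),(-67,48,146,195,107),(-67,-48,146,260,140),(63,-48,146,320,82),(75,-68,14,332,153),(-55,-68,7,275,213)]),
"side":((265,175),[(55,-37,190,70,210),(55,37,190,163,217),(75,-68,0,49,352),(75,68,0,193,369),(-55,68,14,210,265),(-67,-48,146,95,140),(-67,48,146,193,147),(63,-48,56,68,312),(63,48,56,172,322)])}
def res(p):
  r=[]
  for n,(o,L) in S.items():
    L=np.array(L,float); c,s=np.cos(p[2]),np.sin(p[2])
    P=np.c_[p[0]+(c*L[:,0]-s*L[:,1])/1e3,p[1]+(s*L[:,0]+c*L[:,1])/1e3,L[:,2]/1e3]
    r.append(proj(n,P)-(L[:,3:]/3.2+o))
  return np.vstack(r).ravel()
f=least_squares(res,[0.5,0.08,1.57],loss="soft_l1"); print("stand",f.x); print(np.round(f.fun.reshape(-1,2),1).tolist())
x,y,w=f.x; print("landing",x-.16*np.cos(w),y-.16*np.sin(w),"handle",x+.055*np.cos(w),y+.055*np.sin(w))
th=np.linspace(0,6.28,60)
def dish(p,n):
  P=np.vstack([np.c_[p[0]+r*np.cos(th),p[1]+r*np.sin(th),0*th+z] for r,z in((.1,.028),(.096,0))])
  q=cv2.convexHull(proj(n,P).astype(np.float32))[:,0]; return [q[:,0].min(),q[:,1].min(),q[:,0].max(),q[:,1].max()]
obs={"scene":[283,219,335,263],"side":[300,187,354,227]}
for use in (["scene"],["side"],["scene","side"]):
  g=least_squares(lambda p:np.concatenate([np.subtract(dish(p,n),obs[n]) for n in use]),[.51,-.14]); print(use,g.x,g.fun.round(1))
for n,e in dict(spoon=(316,186,12,30),candle=(350,145,18,22),mug=(420,198,20,33),jug=(413,230,18,26),tea_jar=(384,261,21,40),teapot=(254,323,46,68),tin=(397,146,34,38)).items(): print(n,ray("scene",e[0],e[1],0 if n=="spoon" else .05)[:2].round(3))
E
python3 fit.py
```

```text
stand [0.52890579 0.13056658 1.59221707]
[[0.2, -1.6], [-0.8, -1.1], [-0.3, -1.7], [0.3, -0.9], [1.0, -2.5], [0.7, -0.9], [0.2, 1.1], [0.2, -1.7], [-1.2, -0.7], [-0.4, 0.4], [0.2, 1.0], [1.0, -4.4], [-1.1, -1.4], [0.5, -0.2], [-0.2, -1.0], [0.4, 0.0]]
landing 0.5323328451990151 -0.029396715653916022 handle 0.5277277379611793 0.18555396005408922
['scene'] [ 0.51826354 -0.14      ] [-0.6 -0.6  1.6  2.1]
['side'] [ 0.51       -0.13173646] [-1.2 -1.9  1.8  2.3]
['scene', 'side'] [ 0.5100892  -0.13677071] [-1.6 -2.1  0.4  0.3 -0.9 -2.8  1.9  1.2]
spoon [0.346 0.106]
candle [0.336 0.354]
mug [0.74  0.271]
jug [0.803 0.116]
tea_jar [ 0.796 -0.065]
teapot [ 0.605 -0.516]
tin [0.502 0.476]
```

Call:
servo_tool([
  [1,-0.35,0,0,0,0.257,40],
  [1,-0.35,0,0,0,0.257,40],
  [1,-0.35,0,0,0,0.257,40],
  [1,-0.35,0,0,0,0.257,40],
  [1,-0.35,0,0,0,0.257,40],
])

```text
time: 1.72
tool_pos: [0.2955, -0.4333, 0.2228]
ee_rot: [3.141, -0.0, 0.002]
wrist_force: [-0.4, -0.0, -0.5]
width: 0.064
finger_force: 0.0
```

Call:
servo_tool([
  [1,-1,0,0,0,0,40],
  [1,-1,0,0,0,0,40],
  [1,-1,0,0,0,0,40],
  [1,-1,0,0,0,0,40],
])

```text
time: 2.05
tool_pos: [0.3964, -0.3318, 0.2226]
ee_rot: [-3.14, -0.002, 0.004]
wrist_force: [0.1, 0.6, -1.3]
width: 0.0408
finger_force: 0.0
```

Call:
servo_tool([
  [1,-1,0,0,0,0,40],
  [1,-1,0,0,0,0,40],
  [1,-1,0,0,0,0,40],
  [1,-1,0,0,0,0,40],
  [1,-1,0,0,0,0,40],
])

```text
time: 2.47
tool_pos: [0.4962, -0.2321, 0.2221]
ee_rot: [-3.141, -0.0, 0.006]
wrist_force: [-0.1, -0.1, 0.2]
width: 0.04
finger_force: 0.0
```

```bash
python3 - <<'E'
from h import *
o=robot.get_obs(); print(o["time"],o["tool_pos"],o["ee_rot"],o["joint_positions"],o["width"])
snap("wrist","w1")
p=robot.camera_params("wrist"); print(np.array(p["tool_from_camera"]).round(4),p["camera_matrix"])
E
```

```text
2.4667 [ 0.49624919 -0.23212665  0.22213192] [-3.14065882e+00 -3.94629823e-04  5.83110812e-03] [-5.41636951e-01  8.25528977e-02  1.37643191e+00  1.00907890e-03
  1.68275692e+00  1.02344075e+00] 0.04000640805676658
[[-2.000e-04 -9.620e-01 -2.732e-01  8.000e-02]
 [ 1.000e+00 -2.000e-04 -3.000e-04  4.000e-04]
 [ 2.000e-04 -2.732e-01  9.620e-01 -1.619e-01]
 [ 0.000e+00  0.000e+00  0.000e+00  1.000e+00]] [[292.61997501   0.         321.79468666]
 [  0.         292.61997501 195.44445284]
 [  0.           0.           1.        ]]
```

View pics/w1.png

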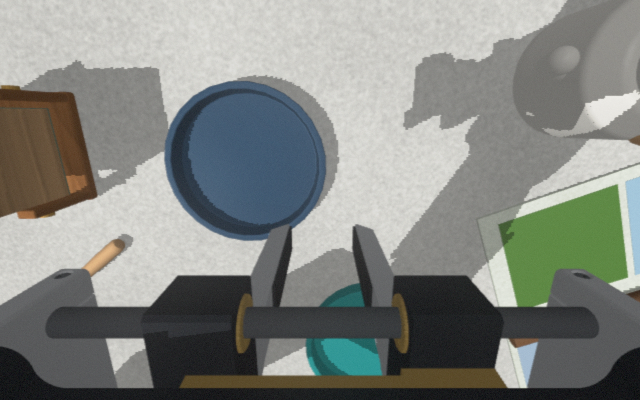

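The slate-blue dish is centred near wrist pixel (246,160), with its rim spanning columns 165–327. The stand's front is at the left, around columns 75–97.

```bash
cat >> h.py <<'E'
from scipy.spatial.transform import Rotation as Ro
from scipy.optimize import least_squares
def wpose(o):
    p=robot.camera_params("wrist"); T=np.eye(4); T[:3,:3]=Ro.from_euler("xyz",o["ee_rot"]).as_matrix(); T[:3,3]=o["tool_pos"]
    return np.array(p["camera_matrix"]), T@np.array(p["tool_from_camera"])
def wproj(P,KT):
    K,T=KT; q=(np.atleast_2d(P)-T[:3,3])@T[:3,:3]@K.T; return q[:,:2]/q[:,2:]
def dishfit(im,seed,KT,p0):
    h=cv2.cvtColor(im,cv2.COLOR_RGB2HSV); m=((h[...,0]>100)&(h[...,0]<120)&(h[...,1]>80)).astype(np.uint8)
    _,l,s,c=cv2.connectedComponentsWithStats(m); m=(l==l[seed[1],seed[0]]).astype(np.uint8)
    hull=cv2.convexHull(np.argwhere(m)[:,::-1].astype(np.int32))[:,0].astype(float)
    th=np.linspace(0,2*np.pi,180)
    def r(p):
        P=np.vstack([np.c_[p[0]+a*np.cos(th),p[1]+a*np.sin(th),0*th+z] for a,z in((.1,.028),(.096,0))])
        ch=cv2.convexHull(wproj(P,KT).astype(np.float32))
        return np.array([cv2.pointPolygonTest(ch,tuple(map(float,q)),True) for q in hull])
    f=least_squares(r,p0,diff_step=1e-2,loss="soft_l1"); return f.x,np.abs(f.fun).mean()
E
python3 - <<'E'
from h import *
o=robot.get_obs(); KT=wpose(o); im=cv2.imread("pics/w1.png")[:,:,::-1].copy()
print(dishfit(im,(246,160),KT,[.514,-.135]))
x,y,w=.529,.1306,1.59; c,s=np.cos(w),np.sin(w)
for L in [(-55,68,14),(-55,-68,14),(-55,66,91),(-55,-66,91)]:
  print(L,wproj([x+(c*L[0]-s*L[1])/1e3,y+(s*L[0]+c*L[1])/1e3,L[2]/1e3],KT))
E
```

```text
(array([ 0.50897315, -0.14070875]), np.float64(1.7285836294398655))
(-55, 68, 14) [[ 88.12632401 200.20875706]]
(-55, -68, 14) [[61.38847484 91.1267093 ]]
(-55, 66, 91) [[ 32.20318909 219.33816604]]
(-55, -66, 91) [[-8.00217423 87.74499863]]
```

```bash
python3 -c "
import cv2;a=cv2.imread('pics/w1.png');cv2.imwrite('pics/w1c.png',cv2.resize(a[70:250,0:130],(0,0),fx=3.3,fy=3.3,interpolation=cv2.INTER_CUBIC))"
```

```text
(no output)
```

View pics/w1c.png

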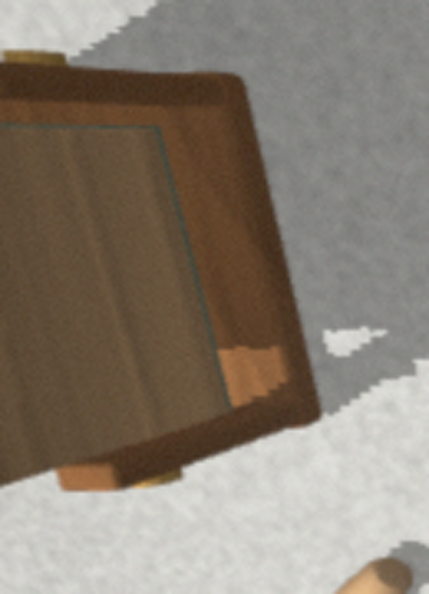

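```bash
cat > fit2.py <<'E'
from h import *
exec(open("fit.py").read().split("f=least")[0])
KT=wpose(robot.get_obs())
W=np.array([(-55,68,0,97,196.5),(-55,-68,0,73.6,93),(-67,47,64,70.3,193),(-67,-47,64,48,108.5)],float)
def tr(p,L):
  c,s=np.cos(p[2]),np.sin(p[2]); return np.c_[p[0]+(c*L[:,0]-s*L[:,1])/1e3,p[1]+(s*L[:,0]+c*L[:,1])/1e3,L[:,2]/1e3]
wr=lambda p:(wproj(tr(p,W),KT)-W[:,3:]).ravel()
f=least_squares(wr,[.53,.12,1.58]);print("wrist only",f.x,f.fun.round(1))
f=least_squares(lambda p:np.r_[res(p)*2,wr(p)],[.53,.12,1.58],loss="soft_l1");x,y,w=f.x;print("all",f.x,f.fun.round(1))
for n in S: 
  o,L=S[n]; T=S; g=least_squares(lambda p:np.ravel(proj(n,tr(p,np.array(L,float)))-(np.array(L,float)[:,3:]/3.2+o)),[.53,.12,1.58],loss="soft_l1"); print(n,g.x,g.fun.round(1))
E
python3 fit2.py
```

```text
wrist only [0.52999481 0.12295809 1.58279679] [ 4.1  0.3  3.9 -1.6 -3.4  1.7 -3.3 -0.1]
all [0.52937943 0.12848435 1.58934456] [ 0.  -2.5 -2.  -1.4 -1.1 -2.8  0.1 -1.   1.6 -4.3  1.  -1.  -0.2  3.1
  0.3 -4.7 -2.5 -2.6 -0.9 -0.6  0.2  0.9  1.9 -9.7 -2.  -3.9  1.  -1.3
 -0.5 -3.4  0.6 -1.1  0.5  0.5 -0.9 -1.4 -8.   1.8 -8.9  0. ]
scene [0.53199681 0.1248778  1.59630458] [-0.1 -0.4 -1.   0.  -0.5 -0.5  0.2  0.4  0.8 -1.4  0.5  0.2  0.1  2.4]
side [0.52856935 0.13270423 1.59949651] [ 0.2 -1.  -1.  -0.1 -0.3  1.1  0.4  1.6  0.9 -4.  -1.3 -0.8  0.3  0.3
 -0.1 -0.3  0.5  0.6]
```

Call:
servo_tool([
  [0.14,0.035,0.4,0,0,0,40],
  [0.14,0.035,0.8,0,0,0,40],
  [0.14,0.035,1,0,0,0,40],
  [0.14,0.035,1,0,0,0,40],
])

```text
time: 2.85
tool_pos: [0.5037, -0.2376, 0.1158]
ee_rot: [-3.136, 0.011, -0.002]
wrist_force: [-1.9, 1.5, -0.8]
width: 0.04
finger_force: 0.0
```

Call:
servo_tool([
  [0,0,0.3,0,0,0,40],
  [0,0,0.6,0,0,0,40],
  [0,0,0.8,0,0,0,40],
  [0,0,0.92,0,0,0,40],
  [0,0,0.92,0,0,0,40],
  [0,0,0.92,0,0,0,20],
  [0,0,0.92,0,0,0,12],
  [0,0,0.92,0,0,0,6],
  [0,0,0.92,0,0,0,4],
  [0,0,0.92,0,0,0,4],
])

```text
time: 3.68
tool_pos: [0.5091, -0.2379, 0.032]
ee_rot: [3.141, -0.002, 0.001]
wrist_force: [-1.7, 0.5, 5.9]
width: 0.0103
finger_force: 28.6
```

Call:
servo_tool([
  [0.02,-0.08,0,0,0,0,4],
  [0.04,-0.17,0,0,0,0,4],
  [0.06,-0.26,0,0,0,0,4],
  [0.08,-0.35,0,0,0,0,4],
  [0.1,-0.44,0,0,0,0,4],
  [0.12,-0.53,0,0,0,0,4],
  [0.14,-0.62,0,0,0,0,4],
  [0.16,-0.71,0,0,0,0,4],
  [0.18,-0.8,0,0,0,0,4],
  [0.2,-0.88,0,0,0,0,4],
  [0.22,-0.96,0,0,0,0,4],
  [0.22,-1,0,0,0,0,4],
])

```text
time: 4.68
tool_pos: [0.5318, -0.1369, 0.032]
ee_rot: [3.14, -0.003, 0.001]
wrist_force: [-1.0, -3.2, 6.1]
width: 0.0098
finger_force: 29.7
```

Call:
servo_tool([
  [0,0,0,0,0,0,4],
  [0,0,0,0,0,0,4],
  [0,0,0,0,0,0,30],
  [0,0,0,0,0,0,40],
  [0,0,0,0,0,0,40],
  [0,0,-0.2,0,0,0,40],
  [0,0,-0.5,0,0,0,40],
  [0,0,-0.8,0,0,0,40],
  [0,0,-1,0,0,0,40],
  [0,0,-1,0,0,0,40],
])

```text
time: 5.52
tool_pos: [0.5329, -0.1385, 0.1356]
ee_rot: [3.138, -0.009, 0.0]
wrist_force: [0.3, 0.1, 0.3]
width: 0.0403
finger_force: 0.0
```

Call:
servo_tool([
  [0,0.5,-0.4,0,0,0,20],
  [0,0.5,-0.8,0,0,0,20],
  [0,0.5,-1,0,0,0,20],
  [0,0.5,-1,0,0,0,20],
  [0,0.5,-1,0,0,0,0],
])

```text
time: 5.93
tool_pos: [0.531, -0.1884, 0.2316]
ee_rot: [3.14, -0.003, -0.001]
wrist_force: [0.0, -1.2, 0.2]
width: 0.0166
finger_force: 0.0
```

```bash
python3 - <<'E'
from h import *
o=robot.get_obs(); KT=wpose(o); im=snap("wrist","w2")
print(o["time"],o["tool_pos"],o["joint_positions"])
uv=wproj([.532,-.037,.006],KT)[0]; print(uv, dishfit(im,tuple(uv.astype(int)),KT,[.532,-.037]))
E
```

```text
5.9333 [ 0.53099242 -0.18837404  0.23155503] [-4.41596435e-01  1.13359009e-01  1.32443083e+00  1.02408631e-04
  1.70070552e+00  1.12984074e+00]
[209.0241707 173.8981825] (array([ 0.5370081 , -0.04453605]), np.float64(1.674965124929621))
```

View pics/w2.png

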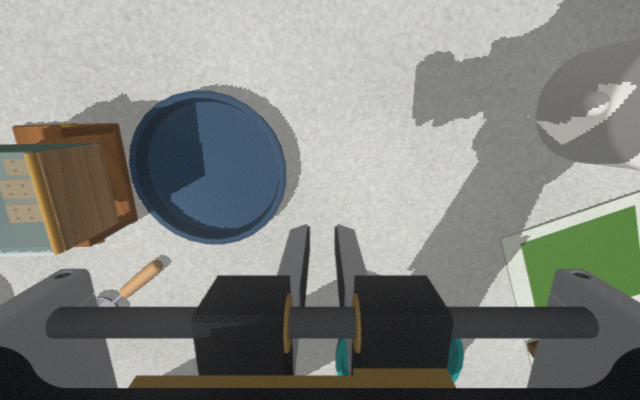

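The dish is now in front of the stand, with its rim centre near wrist pixel (208,167) against a stand centreline near row 170. It is about 8 mm short of the landing point, which is within the 20 mm allowed. Next I go over the caddy to get behind the hoop.

Call:
servo_tool([
  [0,0,-0.4,0,0,0,0],
  [0,-0.2,-0.8,0,0,0,0],
  [0,-0.6,-1,0,0,0,0],
  [0,-1,-1,0,0,0,0],
  [0,-1,-1,0,0,0,0],
])

```text
time: 6.4
tool_pos: [0.5302, -0.0819, 0.3304]
ee_rot: [-3.138, -0.0, 0.007]
wrist_force: [0.0, 0.3, -0.5]
width: 0.0006
finger_force: 0.0
```

Call:
servo_tool([
  [0,-0.4,0,0,0,0,0],
  [0,-0.8,0,0,0,0,0],
  [0,-1,0,0,0,0,0],
  [0,-1,0,0,0,0,0],
])

```text
time: 6.73
tool_pos: [0.5293, 0.0162, 0.3269]
ee_rot: [-3.14, 0.006, 0.006]
wrist_force: [-0.5, -0.7, 0.6]
width: 0.0002
finger_force: 0.0
```

Call:
servo_tool([
  [0,-0.4,0,0,0,0,0],
  [0,-0.8,0,0,0,0,0],
  [0,-1,0,0,0,0,0],
  [0,-1,0,0,0,0,0],
])

```text
time: 7.07
tool_pos: [0.5295, 0.1149, 0.3271]
ee_rot: [-3.141, 0.006, 0.005]
wrist_force: [-0.1, 0.2, 0.2]
width: 0.0006
finger_force: 0.0
```

Call:
servo_tool([
  [0,-0.4,0,0,0,0,0],
  [0,-0.8,0,0,0,0,0],
  [0,-1,0,0,0,0,0],
  [0,-1,0,0,0,0,0],
])

```text
time: 7.4
tool_pos: [0.5299, 0.2141, 0.3273]
ee_rot: [3.141, 0.005, 0.004]
wrist_force: [-0.4, -0.0, 0.2]
width: 0.0003
finger_force: 0.0
```

Call:
servo_tool([
  [0,-0.3,0,0,0,0,0],
  [0,-0.3,0,0,0,0,0],
  [0,-0.3,0.4,0,0,0,0],
  [0,-0.3,0.8,0,0,0,0],
  [0,-0.3,1,0,0,0,0],
  [0,-0.3,1,0,0,0,0],
])

```text
time: 7.9
tool_pos: [0.5274, 0.2387, 0.222]
ee_rot: [3.135, 0.014, -0.002]
wrist_force: [-0.4, -0.1, -1.1]
width: 0.0004
finger_force: 0.0
```

```bash
python3 - <<'E'
from h import *
o=robot.get_obs(); print(o["time"],o["tool_pos"],o["ee_rot"],o["joint_positions"],o["width"])
a=robot.snapshot("side");b=robot.snapshot("scene")
A=cv2.resize(a[150:300,230:420],(0,0),fx=2.1,fy=2.1);B=cv2.resize(b[100:250,270:460],(0,0),fx=2.1,fy=2.1)
cv2.imwrite("pics/d.png",np.hstack([A,B])[:,:,::-1])
E
```

```text
7.9 [0.52742315 0.23868309 0.22203408] [ 3.13526564e+00  1.39085934e-02 -1.94651444e-03] [ 3.27901405e-01  1.63292946e-01  1.28721474e+00 -1.49485451e-03
  1.70629284e+00  1.90040958e+00] 0.0004479096628649372
```

View pics/d.png

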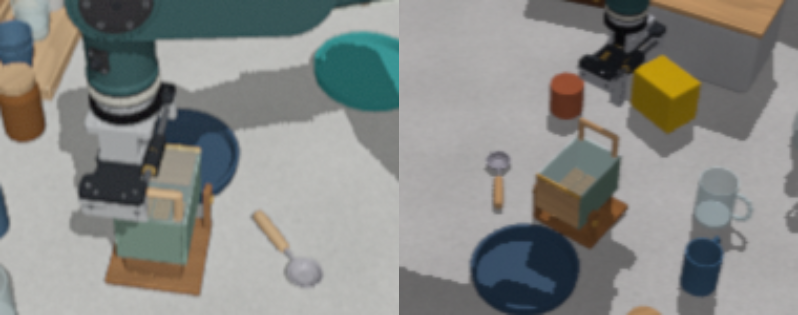

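Call:
servo_tool([
  [0,0,0.2,0,0,0,0],
  [0,0,0.33,0,0,0,0],
  [0,0.1,0.33,0,0,0,0],
  [0,0.2,0.33,0,0,0,0],
  [0,0.28,0.33,0,0,0,0],
  [0,0.28,0.33,0,0,0,0],
])

```text
time: 8.5
tool_pos: [0.5315, 0.2122, 0.2001]
ee_rot: [-3.141, -0.004, -0.002]
wrist_force: [0.9, 0.5, -0.2]
width: 0.0001
finger_force: 0.0
```

Call:
servo_tool([
  [0,0.04,0,0,0,0,0],
  [0,0.08,0,0,0,0,0],
  [0,0.12,0,0,0,0,0],
  [0,0.12,0,0,0,0,0],
  [0,0.12,0,0,0,0,0],
])

```text
time: 8.92
tool_pos: [0.5303, 0.2023, 0.1978]
ee_rot: [-3.141, -0.001, 0.0]
wrist_force: [0.5, 0.1, -1.1]
width: 0.0009
finger_force: 0.3
```

Still no contact; I'll creep forward.

Call:
servo_tool([
  [0,0.03,0,0,0,0,0],
  [0,0.06,0,0,0,0,0],
  [0,0.06,0,0,0,0,0],
])

```text
time: 9.17
tool_pos: [0.5304, 0.1991, 0.1998]
ee_rot: [-3.135, -0.003, 0.002]
wrist_force: [-1.1, 6.2, 6.3]
width: 0.0004
finger_force: 4.3
```

Call:
servo_tool([
  [0,0.03,0,0,0,0,0],
  [0,0.06,0,0,0,0,0],
  [0,0.06,0,0,0,0,0],
])

```text
time: 9.42
tool_pos: [0.5313, 0.1943, 0.2018]
ee_rot: [-3.133, -0.007, 0.003]
wrist_force: [0.3, 4.3, 1.9]
width: 0.0008
finger_force: 1.7
```

Call:
servo_tool([
  [0,0.04,-0.06,0,0,0,0],
  [0,0.08,-0.09,0,0,0,0],
  [0,0.12,-0.12,0,0,0,0],
  [0,0.16,-0.15,0,0,0,0],
  [0,0.2,-0.18,0,0,0,0],
  [0,0.24,-0.2,0,0,0,0],
  [0,0.28,-0.22,0,0,0,0],
  [0,0.28,-0.22,0,0,0,0],
  [0,0.28,-0.22,0,0,0,0],
])

```text
time: 10.17
tool_pos: [0.5303, 0.1617, 0.2193]
ee_rot: [3.141, 0.0, -0.001]
wrist_force: [0.6, 1.3, 0.2]
width: 0.0007
finger_force: 0.5
```

```bash
python3 - <<'E'
from h import *
b=robot.snapshot("scene")
cv2.imwrite("pics/e.png",cv2.resize(b[130:250,280:420],(0,0),fx=4,fy=4)[:,:,::-1])
E
```

```text
(no output)
```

View pics/e.png

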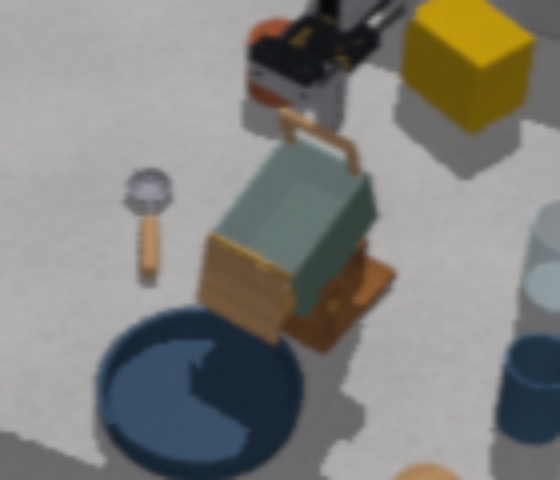

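The caddy is tipped about 0.28 rad with its front edge at crop (250,290). No biscuits are in the dish at (200,390) yet. I'll tip further, counting golden pixels in the dish rather than viewing more pictures.

Call:
servo_tool([
  [0,0.04,-0.02,0,0,0,0],
  [0,0.08,-0.04,0,0,0,0],
  [0,0.12,-0.05,0,0,0,0],
  [0,0.16,-0.06,0,0,0,0],
  [0,0.16,-0.06,0,0,0,0],
  [0,0.16,-0.06,0,0,0,0],
  [0,0.16,-0.06,0,0,0,0],
  [0,0.16,-0.06,0,0,0,0],
])

```text
time: 10.88
tool_pos: [0.5303, 0.1463, 0.2255]
ee_rot: [-3.142, -0.0, 0.0]
wrist_force: [0.0, 1.4, 0.1]
width: 0.0005
finger_force: 0.6
```

```bash
cat > look.py <<'E'
from h import *
im=robot.snapshot("scene"); th=np.linspace(0,6.28,60)
q=proj("scene",np.c_[.536+.09*np.cos(th),-.043+.09*np.sin(th),0*th+.012]).astype(np.int32)
m=np.zeros(im.shape[:2],np.uint8); cv2.fillPoly(m,[q],1)
h=cv2.cvtColor(im,cv2.COLOR_RGB2HSV); g=((h[...,0]<30)&(h[...,1]>50)&(h[...,2]>60)&(m>0)).astype(np.uint8)
n,l,s,c=cv2.connectedComponentsWithStats(g); print("gold",g.sum(),"of",m.sum())
for i in range(1,n):
  if s[i,4]>5: print(s[i],ray("scene",*c[i],.015).round(3))
for t in ("biscuit0",): print([(np.round(d["extent"]).tolist(),round(d["conf"],2)) for d in robot.find_in(t,"scene")])
E
python3 look.py
```

```text
gold 316 of 1421
[317 217  27  20 316] [ 0.534 -0.037  0.015]
[([337.0, 229.0, 12.0, 10.0], 0.58), ([322.0, 230.0, 10.0, 13.0], 0.39)]
```

```bash
python3 look.py; python3 - <<'E'
from h import *
b=robot.snapshot("scene")
cv2.imwrite("pics/f.png",cv2.resize(b[150:270,270:410],(0,0),fx=5,fy=5,interpolation=cv2.INTER_CUBIC)[:,:,::-1])
E
```

```text
gold 316 of 1421
[317 217  27  20 316] [ 0.534 -0.037  0.015]
[([322.0, 232.0, 16.0, 14.0], 0.54), ([332.0, 225.0, 11.0, 18.0], 0.44), ([338.0, 228.0, 13.0, 17.0], 0.43)]
```

View pics/f.png

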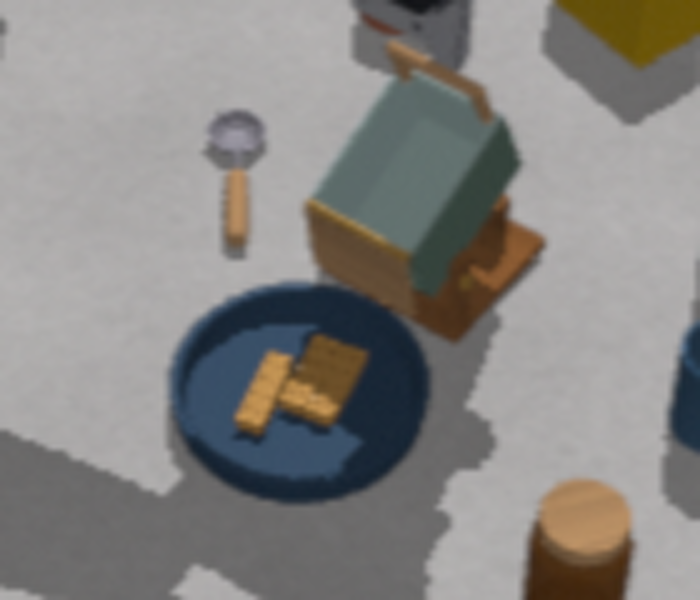

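All three shortbread fingers lie in the dish: one at crop (262,392) and two side by side at (325,380). They are clear of the lip, so I'll lower the caddy slowly.

Call:
servo_tool([
  [0,-0.05,0.02,0,0,0,0],
  [0,-0.1,0.04,0,0,0,0],
  [0,-0.15,0.06,0,0,0,0],
  [0,-0.2,0.09,0,0,0,0],
  [0,-0.25,0.12,0,0,0,0],
  [0,-0.3,0.15,0,0,0,0],
  [0,-0.35,0.18,0,0,0,0],
  [0,-0.4,0.22,0,0,0,0],
  [0,-0.45,0.25,0,0,0,0],
  [0,-0.5,0.28,0,0,0,0],
  [0,-0.55,0.28,0,0,0,0],
  [0,-0.6,0.28,0,0,0,0],
])

```text
time: 12.13
tool_pos: [0.5301, 0.2062, 0.1969]
ee_rot: [3.14, 0.001, -0.0]
wrist_force: [0.5, -0.8, -1.1]
width: 0.0003
finger_force: 0.0
```

Call:
servo_tool([
  [0,-0.1,0,0,0,0,0],
  [0,-0.3,0,0,0,0,0],
  [0,-0.5,0,0,0,0,0],
  [0,-0.5,0,0,0,0,0],
  [0,-0.5,0,0,0,0,0],
  [0,-0.5,0,0,0,0,0],
  [0,-0.5,0,0,0,0,0],
  [0,-0.5,0,0,0,0,0],
  [0,-0.5,0,0,0,0,0],
  [0,-0.5,0,0,0,0,0],
  [0,-0.5,0,0,0,0,0],
  [0,-0.5,0,0,0,0,0],
])

```text
time: 13.13
tool_pos: [0.5303, 0.256, 0.1975]
ee_rot: [3.142, -0.0, -0.0]
wrist_force: [-1.0, -0.3, -1.7]
width: 0.0004
finger_force: 0.0
```

```bash
python3 look.py; python3 - <<'E'
from h import *
print(robot.get_obs()["time"]); b=robot.snapshot("scene")
cv2.imwrite("pics/g.png",cv2.resize(b[150:270,270:410],(0,0),fx=5,fy=5,interpolation=cv2.INTER_CUBIC)[:,:,::-1])
E
```

```text
gold 310 of 1421
[317 217  27  20 310] [ 0.534 -0.038  0.015]
[([337.0, 229.0, 11.0, 16.0], 0.41)]
13.2333
```

View pics/g.png

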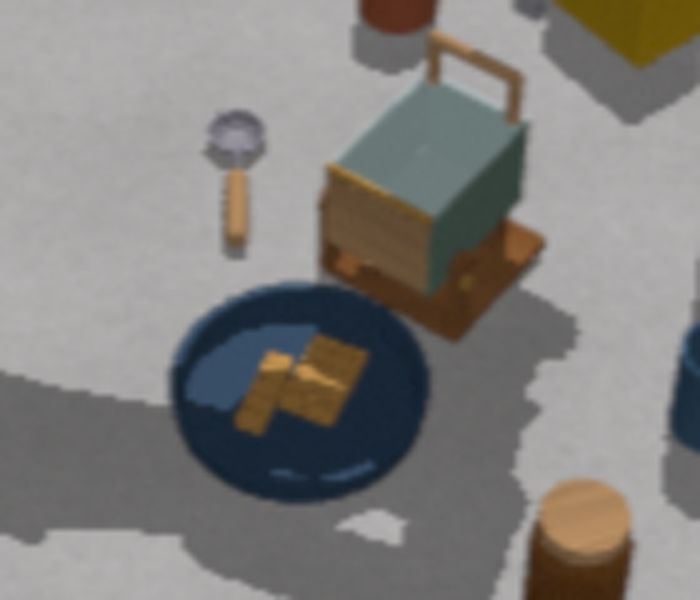

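The caddy is level and empty with its flap shut at crop (380,235). The three fingers rest near the dish centre at (305,385), and the bystanders in view look unmoved. Handing in.

```bash
python3 -c "
from bench import robot; print(robot.close_job())"
```

```text
the job is handed in; nothing more can be done
None
```

The job is handed in at about 13 s: all three shortbread fingers lie in the slate-blue dish, the caddy is level with its flap shut, and it tipped to only about 0.4 rad; the hand-in gave no verdict.

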